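# Change over the vacuum board of the name-block engraver

## Robot

A 6-joint arm with a two-finger parallel gripper is mounted at the origin on the work surface. World frame = base frame: x ahead of the robot, y to its left, z up, the work surface at z = 0. Lengths are in mm, angles in rad, forces in N, time in s.
With the tool pointing down it reaches from about 350 to 975 mm from the base axis. Payload 7.1 kg.
Tool frame: the origin (TCP) lies midway between the tips of the shut fingers; the grasp point (between the pads) lies env.hold_point_z behind it (env.hold_point_z is the distance from the TCP to the grasp point, in mm); z points along the fingers, y is the line along which they close (so a half turn about z gives the same grasp; the last joint's range is limited). The gripper opens to 88 mm and grips with 3 to 60 N. Pads are 20 mm wide; open, the fingers measure 115 mm over their backs; the gripper's body (75 mm by 178 mm) begins 61 mm behind the grasp point.
Start: joints at [-1.311, 0.423, 1.63, -0, 1.089, -0.019], TCP at [172.02, -600.844, 222.675] pointing down, gripper open.
Joint ranges: [-3, 3], [-0.9, 2.11], [0.09, 2.58], [-1.31, 4.45], [0.11, 2.69], [-2.54, 2.54]. Speed limits (rad/s): [2.39, 2.39, 3.01, 3.14, 3.14, 3.14].

## Interface

Orientations are given as a unit quaternion [x, y, z, w].
In Python, from station import env gives the robot as it stands. Calls block until the motion is done:
- env.reach(position, orientation): joint-space move of the TCP to a pose.
- env.move_l(position, rot=None, rate=150, f_stop=None): straight line of the TCP; rot=None keeps the orientation; rate is the mean speed in mm/s. With f_stop (N) it stops when the force on the tool has changed by that much, and returns True; else False.
- env.move_joints(angles): joint-space move.
- env.set_gripper(opening): finger opening in mm; the grip force is fixed at half the most; returns when the fingers have stopped.
- env.hold(seconds).
- env.ik(position, orientation): joint angles nearest the present ones, or None.
- env.read_state(): the state.
- env.camera(name): name is "side" or "top" or "wrist"; returns the picture (480x640x3 uint8, blue, green, red); there is no depth.
- env.camera_params(name): a dict with "fx", "fy", "cx", "cy" (pixels), "pose" (4x4, takes a point from camera to world coordinates); the wrist camera has in their place "tool_from_camera" (4x4, takes a point from camera to tool coordinates, whose origin is the TCP and whose axes are the flange's). Camera axes: x right, y up, looking along -z (the intrinsics and any distortion apply to the point x, -y, -z); pixel columns grow to the right and rows downward; lengths in mm; the calibration is good to about 2 mm. The wrist camera is an equidistant fisheye: a pixel r from the principal point sees the ray r / f radians off the axis. A picture is of the moment at which its call begins: read the wrist's pose just before it. camera_params takes no time and is no camera call.
A pose or a line that the arm cannot do raises env.IKError and nothing moves.
- env.sign_off(): hands the job in; it is judged then, once.
Trained networks look in the newest picture that a camera, given by its name, has taken for a name from the list of things; names that differ only in an ending like _2 or _b are one class to them, and where a whole thing is asked for, a point or a joint stands for the part that bears it (a point fixed in the world has none). Each returns a list of dicts, best first, with "confidence" (0 to 1); they miss things now and then, are a little off and sometimes report something else, mostly with a low value. They report only what shows in the picture. A call takes as long as a camera call.
- env.boxes_of(camera, thing): "xy" ([column, row] in pixels, amid what is visible of it).
- env.trace(camera, thing): "mask" (480x640 bool, what is visible of it) and "xy" ([column, row] in pixels, amid what is visible of it).
- env.pinpoint(camera, thing): "xy" ([column, row] in pixels: a listed point, or the origin of a listed thing).
The state is a dict: "time_s": time; "qpos": joint angles; "dq": joint speeds; "tau": joint torques, N m; "tool_pos": TCP position; "orientation": TCP orientation; "force": force on the tool from outside, world axes, zero at the start; "wrist_torque": the same for the moment, N m; "width": finger opening in mm; "grip_force": force on a finger pad.
Only numpy, scipy, OpenCV 4.12 (cv2) and the standard library are available. Lean on these libraries where they do the work, as an engineer would, in place of code of your own. Each camera call takes 0.05 s, during which the arm holds its last target. There are 200 camera calls.

## Task

Change over the engraver's vacuum board for the next batch: first shut its valve fully, and only then take the finished name blocks (the low ones with a metal plate) off the board and lay them flat, face up, on the floor of the grey tray. With the valve still shut, lay every plain blank lengthwise and centred over a suction strip of its own, so that the strip is wholly covered; when all are on, open the valve by one dial mark (20 degrees) for each blank loaded. Do not disturb the mouse, the pen stand or the stapler.

Things in the scene. Friction and masses are not known exactly. Their poses are not given: they have to be found in the camera images.
- lever (a joint): steel lever handle of the ball valve: angle of opening in rad, 0 = shut (on the broad end mark of the dial), growing counter-clockwise seen from above to 1.571 = fully open at a hard stop. Five black marks on the white dial plate lie 20 degrees (0.349 rad) apart: shut, 20, 40, 60, 80. The lever stays where it is left; it takes about 0.2 N m (3 to 4 N at the grip point)
- valve_axis (a point): point on the valve's vertical turning axis, 104 mm above the desk, at the lever's mid-height. Its frame is the valve's: the shut lever points along its -y, the fully open lever along its +x. The valve is fixed: a brass body on a round flange of 45 mm radius, topped by a white dial disc of 82 mm radius whose upper face is 80 mm above the desk
- lever_grip (a point): point on the lever to grip: 65 mm from the turning axis, in the middle of the lever's upright blade; x points outwards along the lever. The blade is 14 mm wide, 24 mm high (from 92 to 116 mm above the desk) and reaches from 8 to 92 mm from the axis; it is free on both sides, 12 mm above the dial
- board: fixed aluminium vacuum hold-down board, 130 mm (x) by 400 mm (y), 12 mm thick, flat top; origin at the centre of its underside. Four suction strips of black rubber (76 x 14 mm, flush) lie across it, 100 mm apart along y
- seat1 (a point): centre of suction strip 1 (counted from the board's -y end) on the board's top face; strip runs along its x; z up
- seat2 (a point): centre of suction strip 2 (counted from the board's -y end) on the board's top face; strip runs along its x; z up
- seat3 (a point): centre of suction strip 3 (counted from the board's -y end) on the board's top face; strip runs along its x; z up
- seat4 (a point): centre of suction strip 4 (counted from the board's -y end) on the board's top face; strip runs along its x; z up
- tray: fixed grey open tray, 210 mm (x) by 136 mm (y) outside, walls 4 mm thick and 30 mm high, floor about 4 mm thick; origin at the centre of its underside
- blank1: plain dark wooden block 110 x 36 x 36 mm, 0.1 kg, a blank for a desk name block; origin at its centre, x along its length; all four long faces are alike. Two to four blanks are present, absent ones give None
- blank2: plain dark wooden block 110 x 36 x 36 mm, 0.1 kg, a blank for a desk name block; origin at its centre, x along its length; all four long faces are alike. Two to four blanks are present, absent ones give None
- blank3: plain dark wooden block 110 x 36 x 36 mm, 0.1 kg, a blank for a desk name block; origin at its centre, x along its length; all four long faces are alike. Two to four blanks are present, absent ones give None
- blank4: plain dark wooden block 110 x 36 x 36 mm, 0.1 kg, a blank for a desk name block; origin at its centre, x along its length; all four long faces are alike. Two to four blanks are present, absent ones give None
- done1: finished name block: lower and shorter dark wooden block 90 x 36 x 22 mm, 0.06 kg, with a metal name plate on top; origin at its centre, x along its length, z up. Two are present, lying on the board, absent ones give None
- done2: finished name block: lower and shorter dark wooden block 90 x 36 x 22 mm, 0.06 kg, with a metal name plate on top; origin at its centre, x along its length, z up. Two are present, lying on the board, absent ones give None
- done3: finished name block: lower and shorter dark wooden block 90 x 36 x 22 mm, 0.06 kg, with a metal name plate on top; origin at its centre, x along its length, z up. Two are present, lying on the board, absent ones give None
- done4: finished name block: lower and shorter dark wooden block 90 x 36 x 22 mm, 0.06 kg, with a metal name plate on top; origin at its centre, x along its length, z up. Two are present, lying on the board, absent ones give None
- mouse: bystander: black computer mouse 100 x 60 mm, 32 mm high; origin under its centre
- pen_stand: bystander: blue pen stand 94 mm wide, 125 mm high with its pens; origin under its centre
- stapler: bystander: grey and black stapler 130 x 38 x 48 mm; origin under its centre, x along it

How it is judged:
By the outcome, as a careful person would: the job done as asked, in the order asked, and still so for the second after the job is handed in, with the robot touching nothing.
Of done1, done2, done3, done4 only 2 to 2 are there at a start; the rules pass over those that are not, and their reading is None.
Of blank1, blank2, blank3, blank4 only 2 to 4 are there at a start; the rules pass over those that are not, and their reading is None.
At some moment in a run one of blank1, blank2, blank3, blank4 may be knocked a few centimetres aside while the robot is not near it.
Once in a run the grip may slacken for a moment while it holds something.
It also fails if it takes over 210 s, if anything falls off the work surface, if the arm or the gripper's body presses on something with over 40 N, if the wrist force passes 120 N, or if a joint passes its speed limit or range.

## Working session

There is one attempt and no reset: what is moved stays moved. The work goes in short steps, each a Python script; the robot and the scene stay as the last script left them, time stands still between calls to the robot, and variables do not carry over. Pictures are saved under pics/ and viewed, at most 14 in all, crops included, and the job is handed in when it is done.

```bash
ls; mkdir -p pics
python3 - <<'E'
from station import env
import cv2,numpy as np
for c in("top","side"):
    im=env.camera(c); cv2.imwrite(f"pics/{c}0.png",im)
    p=env.camera_params(c); print(c,{k:(np.round(v,3).tolist() if k=='pose' else v) for k,v in p.items()})
    for t in("lever_grip","valve_axis","seat1","board","tray","blank1","done1","mouse","pen_stand","stapler"):
        print(t,[(np.round(d["xy"]).tolist(),round(d["confidence"],2)) for d in env.pinpoint(c,t)])
print(env.hold_point_z, env.read_state()); print(env.camera_params("wrist"))
E
```

```text
pics
station.py
top {'fx': 515.0286090702662, 'fy': 515.0286090702662, 'cx': 315.8581436858675, 'cy': 243.20546398254825, 'pose': [[0.011, 0.993, -0.114, 484.251], [-1.0, 0.013, 0.01, 1.88], [0.011, 0.114, 0.993, 1358.634], [0.0, 0.0, 0.0, 1.0]]}
lever_grip [([443.0, 284.0], 0.66), ([255.0, 234.0], 0.18)]
valve_axis [([467.0, 292.0], 0.93)]
seat1 [([368.0, 243.0], 0.91), ([297.0, 239.0], 0.87), ([255.0, 233.0], 0.63), ([333.0, 244.0], 0.61)]
board [([313.0, 240.0], 0.65)]
tray [([172.0, 293.0], 0.82)]
blank1 [([291.0, 316.0], 0.59), ([383.0, 313.0], 0.58), ([235.0, 321.0], 0.55)]
done1 [([369.0, 244.0], 0.82), ([253.0, 233.0], 0.58)]
mouse [([186.0, 213.0], 0.77), ([170.0, 293.0], 0.28)]
pen_stand [([321.0, 184.0], 0.75)]
stapler [([431.0, 229.0], 0.78), ([293.0, 313.0], 0.33)]
side {'fx': 586.9091881833843, 'fy': 586.9091881833843, 'cx': 313.59832188758173, 'cy': 245.38435032186783, 'pose': [[-0.872, 0.368, -0.323, 130.899], [-0.49, -0.633, 0.6, 864.128], [0.016, 0.681, 0.732, 1182.278], [0.0, 0.0, 0.0, 1.0]]}
lever_grip [([388.0, 186.0], 0.8)]
valve_axis [([405.0, 175.0], 0.62)]
se
[... 918 characters left out ...]
90300100e-01,  1.38944997e-01, -1.46181926e-07,  1.04173624e-05]), 'force': array([ 0.49456036, -0.71740559, -0.51442027]), 'wrist_torque': array([ 0.04039847, -0.01195466,  0.01360489]), 'grip_force': 0.0, 'width': 87.84402422519636}
{'fx': 371.64829954431775, 'fy': 371.64829954431775, 'cx': 320.3817819605814, 'cy': 238.35242320274597, 'tool_from_camera': array([[-7.23929155e-05,  9.70493865e-01,  2.41125801e-01,
         6.44626090e+01],
       [ 9.99999610e-01, -1.41963493e-04,  8.71609697e-04,
        -7.60474072e-01],
       [ 8.80122925e-04,  2.41125770e-01, -9.70493477e-01,
        -1.62168700e+02],
       [ 0.00000000e+00,  0.00000000e+00,  0.00000000e+00,
         1.00000000e+00]])}
```

View pics/top0.png

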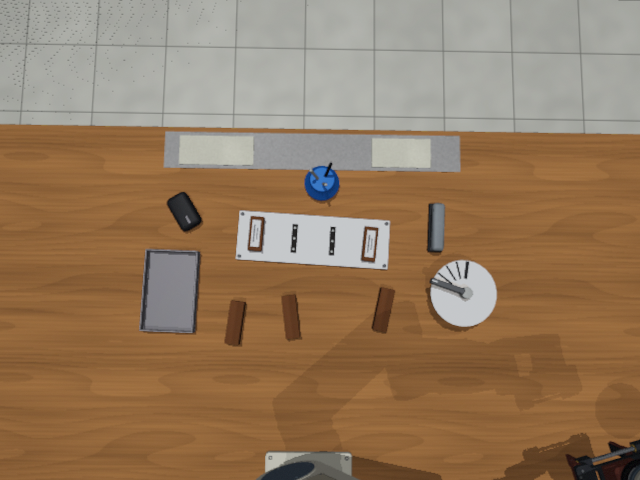

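View pics/side0.png

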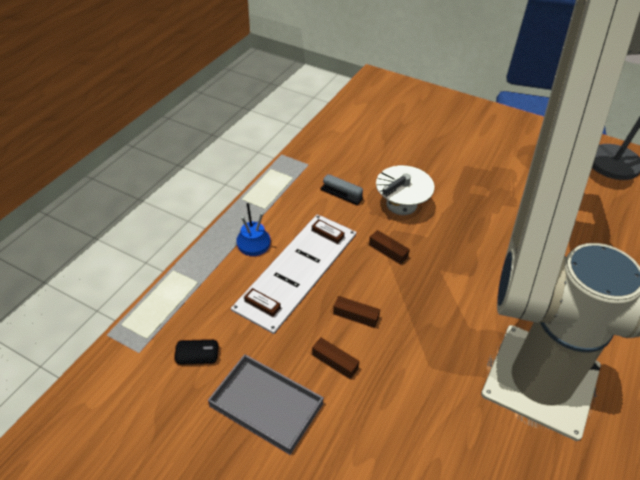

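The top view shows the board in the middle, with finished blocks on strips 1 and 4 at about (370,244) and (256,233). Three blanks lie at (383,310), (291,317) and (235,322). The valve is at (465,293), with its lever at roughly 70–80° and the broad shut mark pointing up (+x). The tray is on the left. The side view confirms exactly three blanks.

```bash
cat > h.py <<'E'
from station import env
import numpy as np, cv2
from scipy.optimize import minimize
from scipy.spatial.transform import Rotation as R
def down(yaw): return np.array([np.cos(yaw/2),np.sin(yaw/2),0,0])
class View:
    """One picture with its camera pose; project / back-project."""
    def __init__(s,name,save=None):
        st=env.read_state(); s.name=name; p=env.camera_params(name); s.im=env.camera(name)
        s.f,s.c=p["fx"],np.array([p["cx"],p["cy"]]); s.fish="pose" not in p
        if s.fish:
            T=np.eye(4); T[:3,:3]=R.from_quat(st["orientation"]).as_matrix(); T[:3,3]=st["tool_pos"]
            s.T=T@p["tool_from_camera"]
        else: s.T=np.array(p["pose"])
        if save: cv2.imwrite(f"pics/{save}.png",s.im)
    def proj(s,P):
        q=(np.atleast_2d(P)-s.T[:3,3])@s.T[:3,:3]*[1,-1,-1]
        if s.fish:
            r=np.hypot(q[:,0],q[:,1])+1e-9; k=s.f*np.arctan2(r,q[:,2])/r
            return s.c+q[:,:2]*k[:,None]
        return s.c+s.f*q[:,:2]/q[:,2:]
    def back(s,uv,z):
        d=(np.array(uv,float)-s.c)/s.f
        if s.fish:
            t=np.hypot(*d)+1e-9; v=np.array([*(d*np.sin(t)/t),np.cos(t)])
        else: v=np.array([*d,1])
        v=s.T[:3,:3]@(v*[1,-1,-1]); return s.T[:3,3]+v*(z-s.T[2,3])/v[2]
    def fit(s,mask,dims,z0,yaw0=None):
        """pose (x,y,yaw), IoU of a box on height z0 whose silhouette matches the mask"""
        m=mask.astype(np.uint8); (u,v),wh,a=cv2.minAreaRect(cv2.findNonZero(m)); 
        pts=np.array([s.back(c,z0+dims[2]/2)[:2] for c in cv2.boxPoints(((u,v),wh,a))],np.float32)
        e1,e2=pts[1]-pts[0],pts[2]-pts[1]; e=e1 if np.hypot(*e1)>np.hypot(*e2) else e2
        x0=[*pts.mean(0),np.arctan2(e[1],e[0])]
        cor=np.array([[i,j,k] for i in(-.5,.5) for j in(-.5,.5) for k in(0,1)])*dims
        S=4
        big=cv2.resize(m,None,fx=S,fy=S,interpolation=cv2.INTER_NEAREST)
        def cost(x):
            P=cor@R.from_euler('z',x[2]).as_matrix().T+[x[0],x[1],z0]
            h=cv2.convexHull(((s.proj(P)+.5)*S).astype(np.float32)).round().astype(np.int32)
            c=cv2.fillConvexPoly(np.zeros_like(big),h,1)
            return 1-(c&big).sum()/max(1,(c|big).sum())
        r=minimize(cost,x0,method='Nelder-Mead',options=dict(initial_simplex=np.array(x0)+np.array([[0,0,0],[8,0,0],[0,8,0],[0,0,.15]]),xatol=.05,fatol=1e-4))
        y=(r.x[2]+np.pi/2)%np.pi-np.pi/2
        return np.array([r.x[0],r.x[1],y]),1-r.fun
BL,DN=(110,36,36),(90,36,22)
def find(v,thing,dims,z0,cmin=.3,imin=.6):
    out=[]
    for d in env.trace(v.name,thing):
        if d["confidence"]<cmin or d["mask"].sum()<50: continue
        p,i=v.fit(d["mask"],dims,z0)
        if i>imin: out.append((p,round(i,2),round(d["confidence"],2)))
    return out
def pts(v,thing,z):
    return [(np.round(v.back(d["xy"],z)[:2],1),round(d["confidence"],2)) for d in env.pinpoint(v.name,thing)]
E
python3 - <<'E'
from h import *
np.set_printoptions(precision=3,suppress=True)
env.reach([430,-60,380],down(0)); 
v=View("wrist","w0")
for t,d,z in(("board",(130,400,12),0),("tray",(210,136,30),0),("blank1",BL,0),("done1",DN,12)):
    print(t,find(v,t,d,z,imin=.4))
for t,z in(("valve_axis",104),("lever_grip",104),("seat1",12),("tray",0),("mouse",0),("pen_stand",0),("stapler",0),("done1",23),("blank1",18)): print(t,pts(v,t,z))
t=View("top")
for n,d,z in(("board",(130,400,12),0),("tray",(210,136,30),0),("blank1",BL,0)): print("top",n,find(t,n,d,z,imin=.4))
for n,z in(("valve_axis",104),("lever_grip",104),("seat1",12)): print("top",n,pts(t,n,z))
E
```

```text
board [(array([656.14 ,  -3.485,  -0.058]), np.float64(0.8), 0.75)]
tray [(array([509.317, 368.81 ,  -0.034]), np.float64(0.97), 0.9)]
blank1 [(array([430.777, 194.428,  -0.119]), np.float64(0.93), 0.84), (array([ 467.469, -186.942,   -0.211]), np.float64(0.95), 0.84), (array([446.483,  52.294,   0.13 ]), np.float64(0.95), 0.6), (array([ 646.065, -152.14 ,   -0.119]), np.float64(0.78), 0.35)]
done1 [(array([659.001, 146.467,  -0.069]), np.float64(0.95), 0.87), (array([ 636.361, -150.86 ,   -0.117]), np.float64(0.93), 0.73)]
valve_axis [(array([ 507.4, -382. ]), 0.63), (array([ 653.4, -272.5]), 0.16)]
lever_grip [(array([ 537.4, -311.5]), 0.57), (array([627.2, 109.4]), 0.43)]
seat1 [(array([646. , -49.7]), 0.84), (array([654.9, 147.7]), 0.8), (array([ 641.7, -155.7]), 0.74), (array([647.4,  49.2]), 0.62)]
tray [(array([510.5, 361. ]), 0.93), (array([657.5,  50.8]), 0.66)]
mouse [(array([710.5, 338.7]), 0.78)]
pen_stand []
stapler [(array([ 686.7, -321. ]), 0.92)]
done1 [(array([656.7, 149.5]), 0.93), (array([ 634.6, -152.2]), 0.7)]
blank1 [(array([431.8, 190.1]), 0.87), (array([445.4,  54.9]), 0.84), (array([ 467.4, -187.9]), 0.8)]
top board [(array([645.264, -45.005,  -0.06 ]), np.float64(0.72), 0.77)]
top tray [(array([510.593, 366.621,  -0.029]), np.float64(0.98), 0.88)]
top blank1 [(array([431.194, 195.124,  -0.147]), np.float64(0.89), 0.98), (array([447.927,  54.322,   0.101]), np.float64(0.76), 0.85), (array([ 491.492, -190.444,   -0.188]), np.float64(0.59), 0.61)]
top valve_axis [(array([ 509.5, -373.1]), 0.93)]
top lever_grip [(array([ 535.8, -320.4]), 0.81)]
top seat1 [(array([639.2, -52.7]), 0.95), (array([ 636.7, -152.3]), 0.85), (array([658.9, 151.7]), 0.73), (array([654.9,  47.9]), 0.57)]
```

View pics/w0.png

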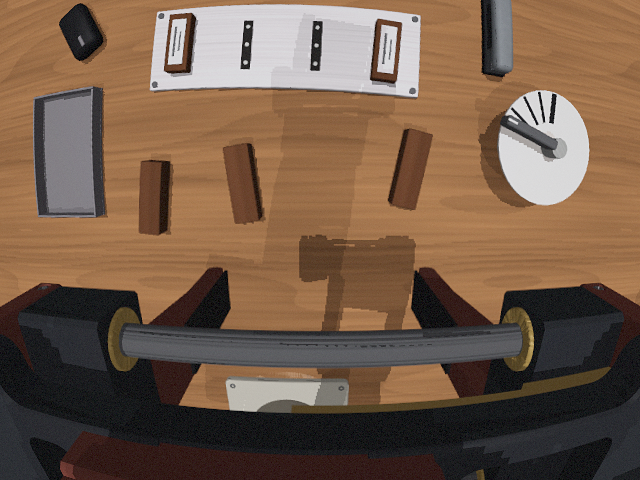

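Wrist view: blanks at (154,197), (242,183) and (410,169), finished blocks at (180,43) and (387,50), valve at (545,148). The lever is on about the 80° mark and the broad mark is at (554,108). Next is a close view of the valve.

Run:
```python
from h import *
np.set_printoptions(precision=3,suppress=True)
env.reach([470,-350,300],down(0)); 
v=View("wrist","w1")
for t,z in(("valve_axis",104),("lever_grip",104),("stapler",0)): print(t,pts(v,t,z))
for d in env.trace("wrist","lever"):
    m=d["mask"].astype(np.uint8); 
    P=np.array([v.back(q[0],116)[:2] for q in cv2.findNonZero(m)[::7]],np.float32)
    print(d["confidence"],m.sum(),cv2.minAreaRect(P))
def circ(P):
    A=np.c_[2*P,np.ones(len(P))]; x=np.linalg.lstsq(A,(P**2).sum(1),rcond=None)[0]; return x[:2],np.sqrt(x[2]+x[:2]@x[:2])
hsv=cv2.cvtColor(v.im,cv2.COLOR_BGR2HSV); w=((hsv[...,1]<40)&(hsv[...,2]>170)).astype(np.uint8)
cs,_=cv2.findContours(w,cv2.RETR_EXTERNAL,cv2.CHAIN_APPROX_NONE)
c0=np.array([509,-375])
c=min((c for c in cs if cv2.contourArea(c)>1500),key=lambda c:np.hypot(*(v.back(c.mean((0,1)),80)[:2]-c0)))
P=np.array([v.back(q,80)[:2] for q in cv2.convexHull(c)[:,0]]);C,r=circ(P)
for _ in range(3): k=abs(np.hypot(*(P-C).T)-r)<2.5; C,r=circ(P[k])
print("dial",C,r,k.mean())
# marks: darkness vs angle at several radii on z=80
g=cv2.cvtColor(v.im,cv2.COLOR_BGR2GRAY).astype(np.float32)
th=np.radians(np.arange(-40,130,.5))
for rad in(55,62,69,75):
    uv=v.proj(np.c_[C[0]+rad*np.cos(th),C[1]+rad*np.sin(th),np.full(len(th),80)]).astype(np.float32)
    s=cv2.remap(g,uv[:,:1],uv[:,1:],1)[:,0]; dk=s<110
    e=np.flatnonzero(np.diff(dk.astype(int))); print(rad,np.degrees(th[e]).round(1))
x0,y0=v.proj([[*C,80]])[0].astype(int); 
cv2.imwrite("pics/valve.png",cv2.resize(v.im[max(0,y0-130):y0+130,max(0,x0-150):x0+150],None,fx=2.3,fy=2.3))
```

```text
valve_axis [(array([ 509.7, -378.2]), 0.97)]
lever_grip [(array([ 535. , -314.5]), 0.69)]
stapler [(array([ 690.3, -324.8]), 0.57), (array([ 500.6, -389.4]), 0.4)]
0.72 1967 ((526.454345703125, -342.4805908203125), (103.65473937988281, 25.900524139404297), 66.34034729003906)
dial [ 510.773 -378.164] 81.85359996490632 1.0
55 [-12.   -4.5  10.   13.5  30.   33.5  50.   53.5  64.   80. ]
62 [-11.5  -5.   10.5  13.   30.   33.   50.5  53.5  65.   79. ]
69 [-11.   -5.5  10.5  13.   30.5  33.   50.5  53.   65.5  78.5]
75 [-11.   -5.5  10.5  13.   31.   33.   50.5  53.   66.   77.5]
```

View pics/valve.png

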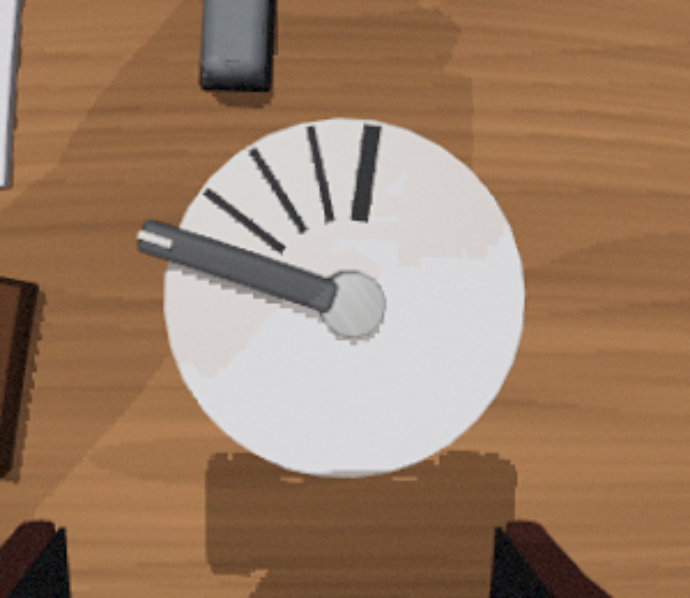

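Valve view: the dial fits r = 81.9 mm (given as 82), with the axis at (510.8, -378.2). The broad mark is at world angle -8.2° and the thin marks follow at 20° steps. The lever is at about 69°, so it's roughly 77° open. I'll shut it now.

```bash
cat >> h.py <<'E'
C=np.array([510.8,-378.2]); SHUT=np.radians(-8.25); ZG=88
def lp(phi,z=ZG,r=65): return [C[0]+r*np.cos(phi),C[1]+r*np.sin(phi),z]
def turn(a,b,step=np.radians(6)):
    n=max(1,int(np.ceil(abs(b-a)/step)))
    for p in np.linspace(a,b,n+1)[1:]: env.move_l(lp(p),down(p),rate=70)
def lever_angle(v):
    """lever angle (world) from the dark blade top in z=116, along two radii"""
    out=[]
    g=cv2.cvtColor(v.im,cv2.COLOR_BGR2GRAY).astype(np.float32)
    for d in env.trace(v.name,"lever")[:1]:
        q=cv2.findNonZero(d["mask"].astype(np.uint8))[:,0]
        P=np.array([v.back(x,110)[:2] for x in q])-C; r=np.hypot(*P.T); a=np.arctan2(P[:,1],P[:,0])
        for lo,hi in((40,55),(55,70),(70,88)): out.append(np.degrees(np.median(a[(r>lo)&(r<hi)])))
    return np.round(out,1)
E
python3 - <<'E'
from h import *
np.set_printoptions(precision=3,suppress=True)
p=np.radians(68.8)
env.set_gripper(44)
env.reach(lp(p,190),down(p)); print(env.move_l(lp(p),rate=80,f_stop=15))
env.set_gripper(0); s=env.read_state(); print(s["width"],s["grip_force"],s["force"])
turn(p,SHUT); s=env.read_state(); print(s["tool_pos"],s["force"],s["wrist_torque"],s["width"],s["time_s"])
turn(SHUT,SHUT-np.radians(1.5)); s=env.read_state(); print(s["force"],s["wrist_torque"])
env.set_gripper(44); env.move_l(lp(SHUT,200)); env.reach([470,-350,300],down(0))
v=View("wrist","w2"); print(lever_angle(v), pts(v,"lever_grip",104))
x0,y0=v.proj([[*C,80]])[0].astype(int); 
cv2.imwrite("pics/valve2.png",cv2.resize(v.im[max(0,y0-130):y0+130,max(0,x0-150):x0+150],None,fx=2.3,fy=2.3))
E
```

```text
False
13.81879648010195 29.85709547996521 [ 1.401  0.311 -0.463]
[ 576.624 -388.166   88.157] [ 8.644 -2.635 -5.619] [-0.242 -1.17   0.034] 14.079401441673168 12.875
[10.125  4.335 -2.936] [ 0.645 -1.471  0.594]
[-7.5 -7.6 -7.8] [(array([ 577. , -383.7]), 0.96)]
```

View pics/valve2.png

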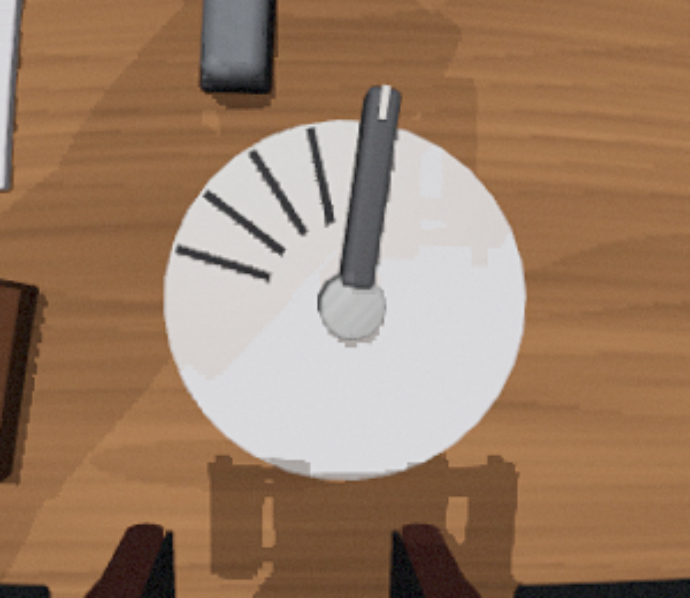

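The lever now covers the broad mark, so the valve is shut, and the torque rise at the end points to a hard stop. Next I'll measure the board from above.

Run:
```python
from h import *
np.set_printoptions(precision=3,suppress=True)
env.set_gripper(88)
env.reach([600,0,330],down(0)); v=View("wrist","w3")
print("done",find(v,"done1",DN,12),pts(v,"done1",23)); print("seat",pts(v,"seat1",12)); print("board",find(v,"board",(130,400,12),0,imin=.3))
print("pen",pts(v,"pen_stand",0)); 
# board corner holes/white mask
hsv=cv2.cvtColor(v.im,cv2.COLOR_BGR2HSV); w=((hsv[...,1]<45)&(hsv[...,2]>150)).astype(np.uint8)
w=cv2.morphologyEx(w,cv2.MORPH_CLOSE,np.ones((5,5)))
for c in cv2.findContours(w,cv2.RETR_EXTERNAL,cv2.CHAIN_APPROX_NONE)[0]:
    if cv2.contourArea(c)>4000:
        m=cv2.fillPoly(np.zeros_like(w),[c],1); print(v.fit(m,(130,400,12),0),np.array(cv2.boundingRect(c)))
        P=np.array([v.back(q[0],12)[:2] for q in c],np.float32); print(cv2.minAreaRect(P))
```

```text
done [(array([ 636.009, -151.064,   -0.112]), np.float64(0.95), 0.96), (array([659.205, 146.507,  -0.077]), np.float64(0.95), 0.67)] [(array([659.9, 146.4]), 0.73), (array([ 632.7, -147.3]), 0.64), (array([713.3, 322.1]), 0.48)]
seat [(array([656.3, 148.8]), 0.7), (array([643.9, -53.5]), 0.65), (array([651.6,  48.4]), 0.65)]
board [(array([650.475,  -3.945,  -0.056]), np.float64(0.81), 0.85)]
pen [(array([799.1, -23.1]), 0.57)]
(array([650.436,  -3.492,  -0.055]), np.float64(0.9647585104862701)) [176 109 298 111]
((647.3465576171875, -3.624755859375), (399.01495361328125, 129.8853759765625), 86.85567474365234)
(array([ 918.998, -193.011,   -0.058]), np.float64(0.876587843640855)) [359   0 217  54]
((851.577392578125, -225.93377685546875), (89.79315185546875, 348.57427978515625), 10.345616340637207)
(array([915.21 , 192.811,   0.002]), np.float64(0.8935823775401146)) [ 64   0 295  55]
((852.0814819335938, 176.9927215576172), (445.0201721191406, 92.05852508544922), 82.02471160888672)
```

View pics/w3.png

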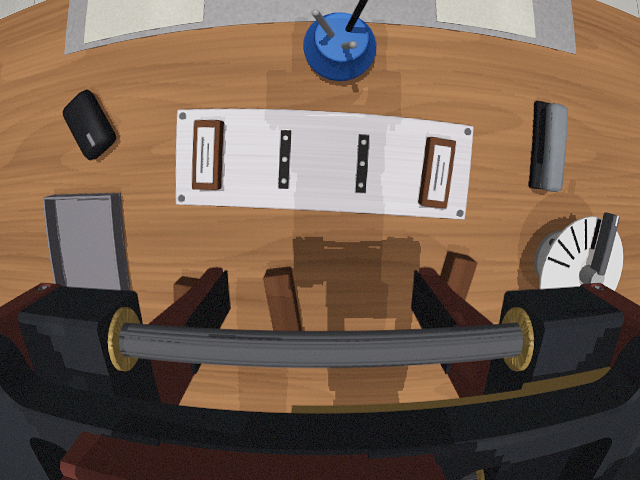

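The board fits 399 × 129.9 mm, centred at (647.3, -3.6) with yaw -0.055, and the measured seats agree. Next I'll move the finished blocks to the tray.

```bash
cat >> h.py <<'E'
BC=np.array([647.3,-3.6]); BY=-0.055
def seat(i):
    k=-250+100*i; return np.array([BC[0]-k*np.sin(BY),BC[1]+k*np.cos(BY),BY])
def st(tag=""):
    s=env.read_state(); print(tag,"w %.1f g %.1f F"%(s["width"],s["grip_force"]),s["force"].round(1),"z %.1f t %.1f"%(s["tool_pos"][2],s["time_s"])); return s
def pick(p,z,up=150):
    q=down(p[2]+np.pi); env.set_gripper(64)
    env.reach([p[0],p[1],up],q); c=env.move_l([p[0],p[1],z],rate=120,f_stop=15)
    if c: st("CONTACT")
    env.set_gripper(0); env.move_l([p[0],p[1],up],rate=150); return st("lifted")
def place(p,z,up=150):
    """z = TCP height expected at touch-down"""
    q=down(p[2]+np.pi); env.reach([p[0],p[1],up],q); s=st("over")
    if s["width"]<25: return False
    env.move_l([p[0],p[1],z+15],rate=130,f_stop=25); c=env.move_l([p[0],p[1],z-2],rate=30,f_stop=5); st("down %s"%c)
    env.set_gripper(58); env.move_l([p[0],p[1],up],rate=150); return True
TR=np.array([510.2,367.3,-.031])
def tray(dx): return np.array([TR[0]+dx*np.cos(TR[2]),TR[1]+dx*np.sin(TR[2]),TR[2]])
E
python3 - <<'E'
from h import *
if pick((659,146.5,-.075),14.5)["width"]>25: print(place(tray(49),6.5))
if pick((636,-151,-.113),14.5)["width"]>25: print(place(tray(-49),6.5))
env.reach([480,250,350],down(np.pi)); v=View("wrist","w4")
print("done",find(v,"done1",DN,4)); print("tray",find(v,"tray",(210,136,30),0)); print("bl",find(v,"blank1",BL,0))
E
```

```text
lifted w 35.6 g 30.0 F [-0.6 -0.3 -1. ] z 148.9 t 23.9
over w 35.6 g 30.0 F [-0.2 -0.2 -1. ] z 149.6 t 24.8
down True w 35.8 g 30.0 F [-0.3 -0.1  5.1] z 6.5 t 26.5
True
lifted w 36.0 g 30.0 F [ 0.3  0.7 -0.3] z 148.9 t 33.3
over w 35.5 g 30.0 F [-0.7 -0.1 -1.1] z 150.0 t 35.2
down True w 35.8 g 30.0 F [ 0.3 -0.3  3.8] z 6.5 t 36.9
True
done [(array([ 5.56226438e+02,  3.67382210e+02, -7.81600757e-04]), np.float64(0.72), 0.73), (array([ 4.61453199e+02,  3.69342984e+02, -1.42117884e-02]), np.float64(0.96), 0.66)]
tray [(array([ 5.08113105e+02,  3.65571010e+02, -2.77925199e-02]), np.float64(0.71), 0.93)]
bl [(array([ 4.67522978e+02, -1.87517351e+02, -1.83127970e-01]), np.float64(0.95), 0.83), (array([ 4.28775236e+02,  1.93531771e+02, -1.20031988e-01]), np.float64(0.94), 0.82), (array([4.45689888e+02, 5.09550870e+01, 1.27436010e-01]), np.float64(0.96), 0.74)]
```

View pics/w4.png

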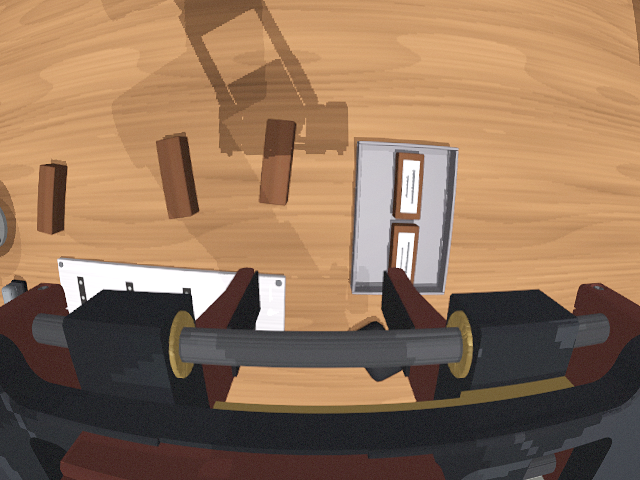

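Both finished blocks, at (408,186) and (404,251), lie flat and face up in the tray. Blanks next, re-measuring each one just before its grasp.

```bash
cat >> h.py <<'E'
def load(exp,i):
    env.reach([exp[0]+30,exp[1],260],down(np.pi)); v=View("wrist"); f=[b for b in find(v,"blank1",BL,0) if b[0][0]<560]
    if not f: print("none"); return False
    b=min(f,key=lambda b:np.hypot(*(b[0][:2]-exp[:2]))); print(i,b)
    if np.hypot(*(b[0][:2]-np.array(exp[:2])))>60: return False
    return pick(b[0],4)["width"]>25 and place(seat(i),16)
E
python3 - <<'E'
from h import *
print(load((429,193),4)); print(load((446,52),3)); print(load((467.5,-187),1))
env.reach([600,0,330],down(0)); v=View("wrist","w5"); print(find(v,"blank1",BL,12)); print([seat(i) for i in(1,3,4)])
E
```

```text
4 (array([ 4.29575492e+02,  1.93490325e+02, -1.13532546e-01]), np.float64(0.96), 0.93)
lifted w 36.2 g 30.0 F [-0.4  0.  -1.1] z 149.3 t 44.2
over w 36.1 g 30.0 F [-0.4  0.3 -1.5] z 148.9 t 45.1
down True w 36.0 g 30.0 F [-0.7  0.3  4.1] z 16.0 t 46.7
True
3 (array([4.46189245e+02, 5.12858005e+01, 1.34990678e-01]), np.float64(0.97), 0.9)
lifted w 36.1 g 30.0 F [-0.2 -0.6 -1.1] z 149.3 t 53.2
over w 36.1 g 30.0 F [ 0.6  0.1 -1.1] z 148.7 t 54.1
down True w 35.7 g 30.0 F [-0.9  0.1  3.9] z 16.0 t 55.6
True
1 (array([ 4.67466392e+02, -1.87126806e+02, -2.01919973e-01]), np.float64(0.97), 0.57)
lifted w 35.8 g 30.0 F [ 0.8 -0.6 -0.7] z 149.3 t 62.4
over w 35.9 g 30.0 F [-0.3  0.3 -1.1] z 148.6 t 63.1
down True w 35.6 g 30.0 F [-0.1 -0.4  3.9] z 16.0 t 64.7
True
[(array([ 6.38250878e+02, -1.53000874e+02, -5.85066530e-02]), np.float64(0.96), 0.94), (array([ 6.55871259e+02,  1.47499316e+02, -5.43370632e-02]), np.float64(0.95), 0.66), (array([ 6.50596010e+02,  4.74915745e+01, -6.80017419e-02]), np.float64(0.96), 0.66)]
[array([ 6.39054159e+02, -1.53373182e+02, -5.50000000e-02]), array([ 6.50048614e+02,  4.63243941e+01, -5.50000000e-02]), array([ 6.55545841e+02,  1.46173182e+02, -5.50000000e-02])]
```

View pics/w5.png

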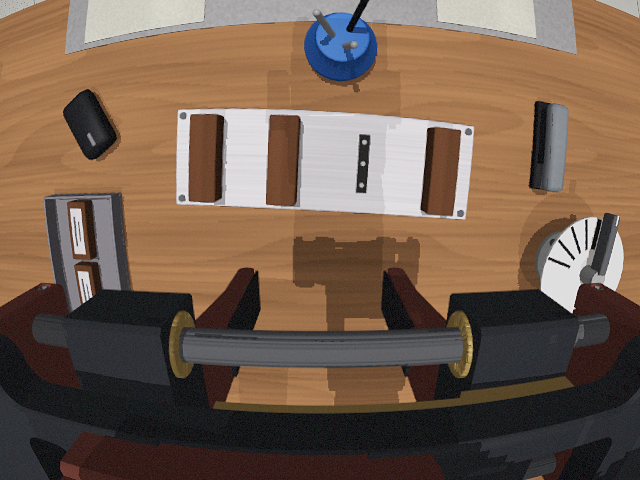

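All three blanks sit within 2 mm of strips 1, 3 and 4, and the valve is still shut. I'll check for any other blank, then open the valve three marks (60°).

Run:
```python
from h import *
t=View("top"); print([(d["confidence"],d["xy"]) for d in env.trace("top","blank1")])
env.set_gripper(44); a=SHUT+np.radians(.3); b=SHUT+np.radians(60)
env.reach(lp(a,190),down(a)); print(env.move_l(lp(a),rate=80,f_stop=15)); env.set_gripper(0); st()
turn(a,b); st("turned")
env.set_gripper(44); env.move_l(lp(b,200)); env.reach([470,-350,300],down(0))
v=View("wrist","w6"); print(lever_angle(v)-np.degrees(SHUT))
x0,y0=v.proj([[*C,80]])[0].astype(int); 
cv2.imwrite("pics/valve3.png",cv2.resize(v.im[max(0,y0-130):y0+130,max(0,x0-150):x0+150],None,fx=2.3,fy=2.3))
# blade edges at z=116
g=cv2.cvtColor(v.im,cv2.COLOR_BGR2GRAY).astype(np.float32); th=np.radians(np.arange(-20,90,.25))
for z,rad in((116,40),(116,55),(116,70),(80,55),(80,69)):
    uv=v.proj(np.c_[C[0]+rad*np.cos(th),C[1]+rad*np.sin(th),np.full(len(th),z)]).astype(np.float32)
    s=cv2.remap(g,uv[:,:1],uv[:,1:],1)[:,0]; e=np.flatnonzero(np.diff((s<130).astype(int))); print(z,rad,np.degrees(th[e]-SHUT).round(1))
env.reach([600,0,330],down(0)); v=View("wrist"); print(find(v,"blank1",BL,12)); st()
```

```text
[(0.88, [368.0, 245.7]), (0.78, [254.3, 233.6])]
False
 w 13.9 g 30.0 F [ 1.  -1.2  0.1] z 88.1 t 73.3
turned w 13.9 g 30.1 F [-1.2 -8.4 -0.6] z 88.1 t 75.9
[60.15 60.95 60.55]
116 40 [-0.7  9.8 21.2 25.8 40.  44.  51.  71.5 76.5 80.8]
116 55 [-0.5  7.  21.  24.8 39.8 43.  53.8 68.5 77.5 81. ]
116 70 [-0.3  5.5 20.8 23.5 40.  42.5 55.  66.8 78.  80.5]
80 55 [-3.8  4.2 18.2 22.3 38.2 42.  53.  69.2 78.5 82.2]
80 69 [-2.7  3.3 18.8 21.8 38.5 41.5 54.5 67.2 78.8 81.7]
[(array([ 6.55682737e+02,  1.47340080e+02, -5.27351410e-02]), np.float64(0.96), 0.72), (array([ 6.38977844e+02, -1.52620380e+02, -5.36516065e-02]), np.float64(0.96), 0.67), (array([ 6.50382687e+02,  4.72409189e+01, -6.45221429e-02]), np.float64(0.97), 0.55)]
 w 43.9 g 0.0 F [ 0.7 -0.4 -0.2] z 329.8 t 79.8
```

View pics/valve3.png

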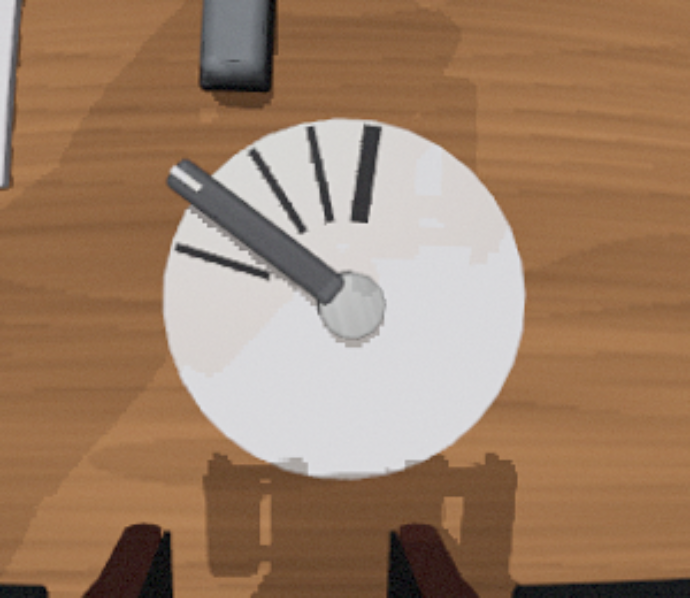

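The lever covers the 60° mark (measured 60–61°), and the blanks are still on their strips. I'm handing the job in.

```bash
python3 -c "
from station import env
print(env.sign_off())"
```

```text
the job is handed in; nothing more can be done
None
```

Job handed in at about 80 s: I shut the valve first, moved both finished blocks face up into the tray, laid the three blanks on strips 1, 3 and 4 (within about 2 mm), and opened the valve three marks (about 60°).

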